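# Return the polishing laps to their graded rack

## Robot

A 6-joint arm with a two-finger parallel gripper is mounted at the origin on a cart in front of the work surface, level with it; the furniture and walls round the work are solid. World frame = base frame: x ahead of the robot, y to its left, z up, the work surface at z = 0. Lengths are in mm, angles in rad, forces in N, time in s.
With the tool pointing down it reaches from about 325 to 750 mm from the base axis. Payload 7.6 kg.
Tool frame: the origin (TCP) lies at the centre of the arm's flange, where the gripper is bolted on; the fingertips stand 173 mm ahead of it and the grasp point (between the pads) lies 155 mm ahead of it; z points along the fingers, x is the direction in which the jaws open and shut, and the axes are right-handed (so a half turn about z gives the same grasp; the last joint's range is limited). The gripper opens to 85 mm and grips with 20 to 120 N. Pads are 22 mm wide; open, the fingers measure 114 mm over their backs; the gripper's body (76 mm by 85 mm) begins 54 mm behind the grasp point. The pads swing forward as they close: fully open they stand 13 mm farther back than shut.
Start: joints at [-1.263, 0.052, 1.401, -0, 1.689, -0.07], TCP at [193.681, -487.972, 404.723] pointing down, gripper open.
Joint ranges: [-2.9, 2.9], [-0.91, 2.17], [0.12, 2.37], [-1.06, 4.2], [0.26, 2.73], [-2.93, 2.93]. Speed limits (rad/s): [2.57, 2.57, 3.01, 3.14, 3.14, 3.14].

## Interface

Orientations are given as [roll, pitch, yaw] about the fixed x, y, z axes, in that order (R = Rz(yaw) Ry(pitch) Rx(roll)).
In Python, from rig import readout, optics, ticket, finder gives the robot as it stands.
- The arm moves only by the tool drive_tool, never from a script. Its arguments are lists of equal length, an entry for each row: "delta_pos": the shift along the tool's x, y, z in mm, a list of three; "rot": the turn, a rotation vector about the tool's x, y, z in degrees, a list of three. In form: {"delta_pos": [[tx, ty, tz], ...], "rot": [[ax, ay, az], ...]}. A call has 1 to 5 rows; each row is the pose to reach, as a shift and turn from the pose commanded when the call began, along the tool's axes at that moment; what a row does not reach only later rows make up. A row lasts 1/8 s, in which the tool goes at most 62.5 mm and 10.7 degrees, less where a joint would pass 70% of its speed; a pose out of reach is approached as far as the arm can. A call with a gripper value outside its range is refused whole. "claw" is the opening, from 0 (shut) to 1 (fully open), set as the call begins (left out, the last holds). The fingers move at their own pace and stop on an object; "squeeze" is the grip in N (left out, the last holds). Time passes only in rows, so rows that repeat a pose let the fingers close. It gives the time, the measured TCP pose, the force and the opening at its end, in the units of the state.
- readout.observe(): the state, without advancing time (a new reading comes with each control period).
- optics.camera(name): name is "side" or "top" or "wrist"; returns a dict with "image" (480x640x3 uint8, blue, green, red), "depth" (480x640 float32, mm along the optical axis (not along the pixel's ray), 0 where there is no reading), "camera_matrix" (3x3 intrinsics, pixels), "R" (3x3) and "t" (3): a world point X has camera coordinates R X + t. Camera axes: x right, y down, z forward; pixel columns grow to the right and rows downward; lengths in mm; the calibration is good to about 2 mm. A picture is of the moment at which its call begins.
- ticket.job_done(): hands the job in, once; it reports no verdict.
Trained networks look in the newest picture that a camera, given by its name, has taken for a name from the list of things; names that differ only in an ending like _2 or _b are one class to them, and where a whole thing is asked for, a point or a joint stands for the part that bears it (a point fixed in the world has none). Each returns a list of dicts, best first, with "confidence" (0 to 1); they miss things now and then, are a little off and sometimes report something else, mostly with a low value. They report only what shows in the picture. A call takes as long as a camera call. They do not tell look-alikes from the thing itself.
- finder.trace(camera, label): "region" (480x640 bool, what is visible of it) and "rect" ([left, top, right, bottom] in pixels, round what is visible of it).
The state is a dict: "time_s": time; "joint_positions": joint angles; "joint_velocities": joint speeds; "joint_torque": joint torques, N m; "tool_pos": TCP position; "eef_rot": TCP orientation; "wrist_force": force on the tool from outside, world axes, zero at the start; "moment": the same for the moment, N m; "opening": opening from 0.0 (shut) to 1.0 (fully open).
Only numpy, scipy, OpenCV 4.12 (cv2) and the standard library are available. Lean on these libraries where they do the work, as an engineer would, in place of code of your own. Each camera call takes 0.05 s, during which the arm holds its last target.

## Task

The four polishing laps have been left on the black mat: put them back in the white sockets of their rack in order of size, the smallest lap in the smallest socket and so on up to the largest, each dome up and fully home with its shoulder down on the socket. Do not let a lap fall over, and leave the screw box and the red pliers where they lie.

Things in the scene. Friction and masses are not known exactly. Their poses are not given: they have to be found in the camera images.
- lap_tiny_center (a point): smallest of four loose aluminium polishing laps, like short mushrooms, standing dome up on a 2 mm black mat. Head 34 mm across, hub below 17 mm (13 mm at its bevelled foot); 44 mm tall: 22 mm hub, 14 mm straight-sided head (grip here), 8 mm dome with a felt pad. Flat shoulder under the head. Point: on the axis half-way up, 22 mm above the foot, level with the shoulder; z up the axis.
- lap_small_center (a point): second smallest of four loose aluminium polishing laps, like short mushrooms, standing dome up on a 2 mm black mat. Head 43 mm across, hub below 23 mm (19 mm at its bevelled foot); 44 mm tall: 22 mm hub, 14 mm straight-sided head (grip here), 8 mm dome with a felt pad. Flat shoulder under the head. Point: on the axis half-way up, 22 mm above the foot, level with the shoulder; z up the axis.
- lap_middle_center (a point): second largest of four loose aluminium polishing laps, like short mushrooms, standing dome up on a 2 mm black mat. Head 52 mm across, hub below 29 mm (25 mm at its bevelled foot); 44 mm tall: 22 mm hub, 14 mm straight-sided head (grip here), 8 mm dome with a felt pad. Flat shoulder under the head. Point: on the axis half-way up, 22 mm above the foot, level with the shoulder; z up the axis.
- lap_large_center (a point): largest of four loose aluminium polishing laps, like short mushrooms, standing dome up on a 2 mm black mat. Head 62 mm across, hub below 36 mm (32 mm at its bevelled foot); 44 mm tall: 22 mm hub, 14 mm straight-sided head (grip here), 8 mm dome with a felt pad. Flat shoulder under the head. Point: on the axis half-way up, 22 mm above the foot, level with the shoulder; z up the axis.
- socket_tiny_mouth (a point): smallest of four fixed white round sockets, 39 mm across, top 36 mm above the worktop, in a straight row graded by size, centres 44.5, 53.5, 63 mm apart, on a plate that may point any way. Bore 19 mm, 24 mm deep; countersunk mouth 29 mm, 8 mm deep. Point: centre of the mouth at the top face; a seated lap's centre coincides with it. y runs along the row to the largest.
- socket_small_mouth (a point): second smallest of four fixed white round sockets, 45 mm across, top 36 mm above the worktop, in a straight row graded by size, centres 44.5, 53.5, 63 mm apart, on a plate that may point any way. Bore 25 mm, 24 mm deep; countersunk mouth 35 mm, 8 mm deep. Point: centre of the mouth at the top face; a seated lap's centre coincides with it. y runs along the row to the largest.
- socket_middle_mouth (a point): second largest of four fixed white round sockets, 51 mm across, top 36 mm above the worktop, in a straight row graded by size, centres 44.5, 53.5, 63 mm apart, on a plate that may point any way. Bore 31 mm, 24 mm deep; countersunk mouth 41 mm, 8 mm deep. Point: centre of the mouth at the top face; a seated lap's centre coincides with it. y runs along the row to the largest.
- socket_large_mouth (a point): largest of four fixed white round sockets, 58 mm across, top 36 mm above the worktop, in a straight row graded by size, centres 44.5, 53.5, 63 mm apart, on a plate that may point any way. Bore 38 mm, 24 mm deep; countersunk mouth 48 mm, 8 mm deep. Point: centre of the mouth at the top face; a seated lap's centre coincides with it. y runs along the row to the largest.
- screw_box: bystander: blue compartment box of screws, 65x98x23 mm, loose, lying behind the mat; origin at the centre of its underside
- pliers_red: bystander: small pliers with red handles, 34x119x10 mm, loose, lying flat to the right of the mat near the front edge; origin at the centre of its underside
Mind the look-alikes: they are no part of the job. Leave any blue look-alike of the part that bears lap_large_center alone.

How it is judged:
By the outcome, as a careful person would: the job done as asked, in the order asked, and still so for the second after the job is handed in, with the robot touching nothing.
It also fails if it takes over 99 s, if anything falls off the work surface, if the arm or the gripper's body presses on something with over 40 N, if the wrist force passes 120 N, or if a joint passes its speed limit or range.

## Working session

There is one attempt and no reset: what is moved stays moved. The work goes in short steps, Python scripts to look and compute and a tool call to move; the robot and the scene stay as the last step left them, time stands still between calls to the robot, and variables do not carry over. Pictures are saved under pics/ and viewed, and the job is handed in when it is done.

Besides the shell and the picture viewer there is one more tool, called after "Call:" as name(argument=value, ...), one argument or row to a line, values as JSON. drive_tool: Moves the arm, as the interface text tells. Its arguments: {"type":"object","properties":{"delta_pos":{"type":"array","items":{"type":"array","items":{"type":"number"}}},"rot":{"type":"array","items":{"type":"array","items":{"type":"number"}}},"claw":{"type":"number"},"squeeze":{"type":"number"}},"required":["delta_pos","rot"]}

```bash
ls; mkdir -p pics; python3 - <<'E'
from rig import readout, optics
import cv2
print(readout.observe())
for n in ["top","side","wrist"]:
    c=optics.camera(n); cv2.imwrite(f"pics/{n}0.png",c["image"]); print(n,c["camera_matrix"].tolist(),c["R"].round(3).tolist(),c["t"].tolist())
E
```

```text
pics
{'time_s': 0.0, 'joint_positions': array([-1.26331300e+00,  5.28028236e-02,  1.40173437e+00,  2.69953916e-05,
        1.68857801e+00, -7.02627279e-02]), 'joint_velocities': array([-0.00134582, -0.00130492, -0.00133519,  0.00258887,  0.00019916,
        0.00055872]), 'joint_torque': array([ 1.95588545e-04, -3.81661749e+01, -3.60189629e+01,  2.34895111e-06,
        6.18127073e-03, -7.32509136e-06]), 'tool_pos': array([ 193.66556614, -487.93690316,  403.88511537]), 'eef_rot': array([-3.14145902e+00,  1.51690858e-03, -1.19304702e+00]), 'wrist_force': array([ 0.20510534,  0.7011824 , -0.16825435]), 'moment': array([-0.01960015,  0.04343072,  0.02822313]), 'opening': 1.0016973251157943}
top [[444.8216545495155, 0.0, 312.53835064089947], [0.0, 444.8216545495155, 238.76995082047122], [0.0, 0.0, 1.0]] [[-0.027, -1.0, 0.015], [-0.986, 0.024, -0.166], [0.165, -0.019, -0.986]] [82.34257219498448, 503.7816252569666, 832.9918957395413]
side [[506.72606022565753, 0.0, 323.51581490731235], [0.0, 506.72606022565753, 237.86058844870075], [0.0, 0.0, 1.0]] [[-0.998, 0.058, -0.015], [0.05, 0.664, -0.746], [-0.033, -0.746, -0.665]] [532.2758912654313, -47.95997573019813, 1358.3460407590553]
wrist [[385.83271609160124, 0.0, 318.3965892766875], [0.0, 385.83271609160124, 237.69681087390282], [0.0, 0.0, 1.0]] [[0.368, -0.93, -0.001], [-0.895, -0.355, 0.27], [-0.252, -0.098, -0.963]] [-524.5910354376626, -34.79438884824042, 379.011177544302]
```

View pics/top0.png

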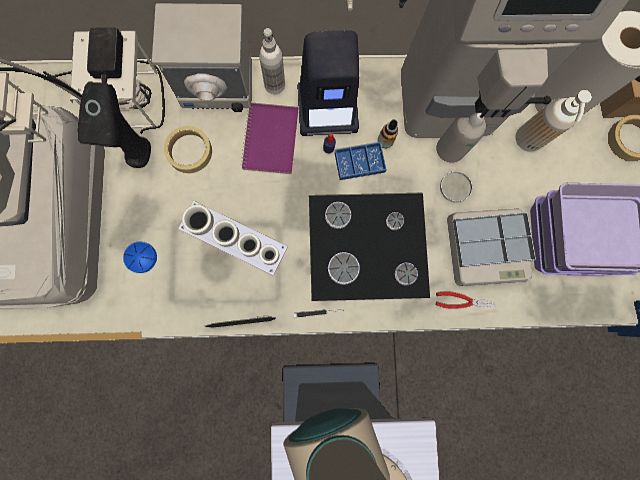

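View pics/side0.png

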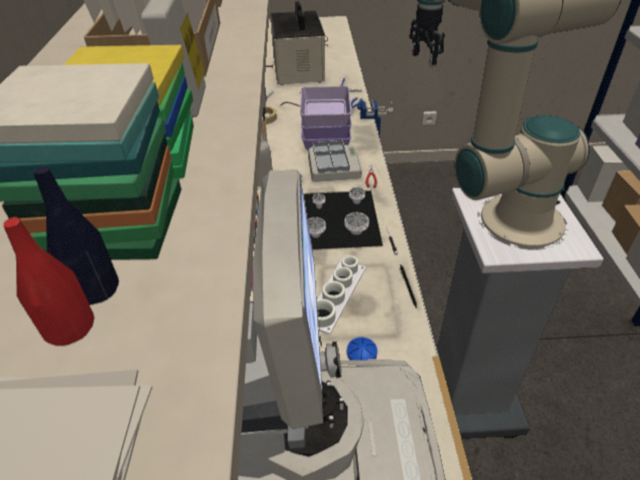

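View pics/wrist0.png

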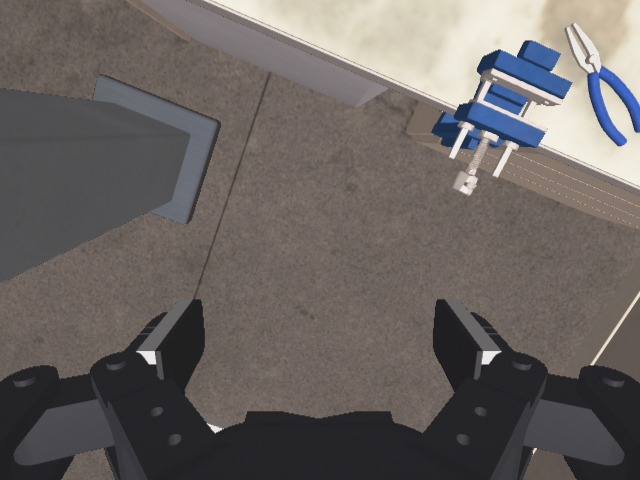

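```bash
cat > h.py <<'E'
from rig import readout, optics, finder
import cv2, numpy as np
def ray(c,u,v,z):
    K=c["camera_matrix"];R=c["R"];t=np.array(c["t"])
    C=-R.T@t; d=R.T@np.linalg.inv(K)@np.array([u,v,1.])
    return C+d*(z-C[2])/d[2]
def proj(c,X):
    p=c["camera_matrix"]@(c["R"]@np.array(X,float)+np.array(c["t"]));return p[:2]/p[2]
def cloud(c,m):
    v,u=np.nonzero(m&(c["depth"]>0)); d=c["depth"][v,u].astype(float)
    P=(np.linalg.inv(c["camera_matrix"])@np.stack([u,v,np.ones_like(u)]).astype(float))*d
    return (c["R"].T@(P-np.array(c["t"]).reshape(3,1))).T
E
cat > l.py <<'E'
from h import *
import sys
cam=sys.argv[1]; c=optics.camera(cam); im=c["image"].copy()
cv2.imwrite(sys.argv[2]+"_raw.png",im)
import pickle; pickle.dump(c,open("last.pkl","wb"))
for l in sys.argv[3:]:
    for r in finder.trace(cam,l)[:5]:
        m=r["region"]; P=cloud(c,m)
        if len(P)==0: continue
        x0,y0,x1,y1=r["rect"]; print(l,round(r["confidence"],2),[int(a) for a in r["rect"]],m.sum(),"med",np.median(P,0).round(1),"zmax",np.percentile(P[:,2],[5,50,95]).round(1))
        cv2.rectangle(im,(int(x0),int(y0)),(int(x1),int(y1)),(0,0,255),1); cv2.putText(im,l[:12],(int(x0),int(y0)-2),0,.35,(0,0,255),1)
cv2.imwrite(sys.argv[2]+".png",im)
E
python3 l.py top pics/top1 lap_tiny_center lap_small_center lap_middle_center lap_large_center socket_tiny_mouth socket_small_mouth socket_middle_mouth socket_large_mouth screw_box pliers_red
```

```text
lap_tiny_center 0.57 [385, 213, 405, 227] 233 med [539.2 -94.4  41.5] zmax [34.  41.5 46.2]
lap_small_center 0.81 [395, 262, 416, 285] 425 med [ 433.5 -109.5   40.6] zmax [ 3.3 40.6 46.2]
lap_middle_center 0.62 [322, 202, 351, 230] 525 med [553.5  18.1  41.1] zmax [35.4 41.1 45.9]
lap_middle_center 0.54 [257, 249, 278, 262] 339 med [480.9 157.4  32.8] zmax [10.9 32.8 37.5]
lap_large_center 0.96 [328, 252, 358, 281] 781 med [447.9  12.   41.2] zmax [35.4 41.2 45.9]
lap_large_center 0.88 [122, 243, 159, 273] 870 med [478.4 406.6  38.5] zmax [26.2 38.5 43.9]
socket_tiny_mouth 0.57 [257, 247, 279, 264] 334 med [480.6 157.4  33. ] zmax [11.1 33.  37.5]
socket_small_mouth 0.66 [258, 248, 277, 264] 308 med [481.7 157.4  32.9] zmax [10.9 32.9 37.5]
socket_small_mouth 0.65 [236, 231, 258, 255] 462 med [500.2 197.1  30.7] zmax [ 9.  30.7 37.3]
socket_middle_mouth 0.56 [210, 216, 238, 244] 552 med [526.2 244.5  30.2] zmax [10.8 30.2 37.2]
socket_large_mouth 0.72 [184, 203, 215, 235] 745 med [554.8 301.   28. ] zmax [10.5 28.  36.8]
socket_large_mouth 0.47 [394, 261, 417, 286] 417 med [ 433.2 -109.9   40.7] zmax [24.6 40.7 46.2]
screw_box 0.78 [334, 140, 385, 180] 1505 med [677.9 -35.3   3.4] zmax [-0.8  3.4 22. ]
pliers_red 0.58 [437, 288, 496, 309] 480 med [ 375.2 -228.6    6.4] zmax [-1.2  6.4  9.7]
```

```bash
cat > go.py <<'E'
from h import *
import sys
from scipy.spatial.transform import Rotation as Ro
# go.py x y z yawdeg -> delta in tool frame
s=readout.observe(); p=np.array(s["tool_pos"]); R=Ro.from_euler('xyz',s["eef_rot"])
a=[float(v) for v in sys.argv[1:5]]
T=Ro.from_euler('xyz',[np.pi,0,np.deg2rad(a[3])])
print("t",round(s["time_s"],2),"pos",p.round(1),"rpy",np.rad2deg(s["eef_rot"]).round(2),"open",round(s["opening"],3),"F",np.round(s["wrist_force"],1))
print("delta",R.inv().apply(np.array(a[:3])-p).round(1),"rot",np.rad2deg((R.inv()*T).as_rotvec()).round(2))
E
python3 go.py 430 -60 330 -27.4; python3 - <<'E'
from h import *
import pickle
from scipy.spatial.transform import Rotation as Ro
s=readout.observe(); p=np.array(s["tool_pos"]); R=Ro.from_euler('xyz',s["eef_rot"]).as_matrix()
c=optics.camera("wrist"); C=-c["R"].T@np.array(c["t"])
print("cam in tool",R.T@(C-p),"axis",R.T@c["R"].T)
P=(cloud(c,np.ones((480,640),bool))-p)@R
d=c["depth"]
for sgn in (1,-1):
  m=(P[:,0]*sgn>35)&(P[:,0]*sgn<60)&(abs(P[:,1])<14)&(P[:,2]>100)&(P[:,2]<185)
  Q=P[m]; print(sgn,m.sum(),Q.min(0).round(1),Q.max(0).round(1),np.percentile(Q[:,2],[50,90,95,99]).round(1))
c0=optics.camera("top"); pt=pickle.load(open("last.pkl","rb"))
im=c0["image"][170:310,170:480]; cv2.imwrite("pics/crop1.png",cv2.resize(im,None,fx=2.5,fy=2.5,interpolation=cv2.INTER_CUBIC))
E
```

```text
t 0.7 pos [ 193.7 -488.   404.7] rpy [-1.800e+02 -1.000e-02 -6.835e+01] open 1.001 F [ 0.1 -0.6 -0.6]
delta [-310.6 -377.5   74.7] rot [ 0.000e+00 -1.000e-02 -4.095e+01]
cam in tool [  0.23569981 -68.61657118  30.42518425] axis [[ 9.99999819e-01 -5.32794928e-04 -2.78341798e-04]
 [ 5.88217239e-04  9.62734093e-01  2.70449108e-01]
 [ 1.23875226e-04 -2.70449223e-01  9.62734233e-01]]
1 9573 [ 37.1 -14.  100. ] [ 60.   12.5 160.5] [114.  147.  152.1 157.5]
-1 9742 [-60. -14. 100.] [-36.7  12.1 160.9] [113.6 146.9 151.8 157.3]
```

View pics/crop1.png

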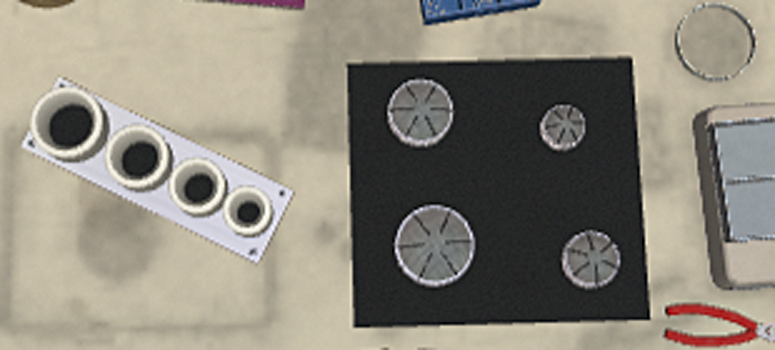

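```bash
python3 go.py 490 -45 340 -27.4
```

```text
t 0.8 pos [ 193.7 -488.   404.7] rpy [-1.800e+02 -1.000e-02 -6.835e+01] open 1.002 F [-0.3 -0.4 -0. ]
delta [-302.4 -438.8   64.7] rot [ 0.000e+00 -1.000e-02 -4.095e+01]
```

Call:
drive_tool(
  delta_pos=[
    [-34,-49,7],
    [-68,-98,14],
    [-102,-147,22],
    [-136,-196,29],
    [-170,-245,36],
  ],
  rot=[
    [0,0,-8],
    [0,0,-16],
    [0,0,-24],
    [0,0,-32],
    [0,0,-40.95],
  ],
)

```text
time_s: 1.42
tool_pos: [359.3, -237.8, 368.7]
eef_rot: [3.141, -0.001, -0.474]
wrist_force: [-0.2, -0.9, -0.3]
opening: 1.001
```

```bash
python3 go.py 490 -45 340 -27.4
```

```text
t 1.43 pos [ 359.3 -237.8  368.7] rpy [ 1.7999e+02 -6.0000e-02 -2.7140e+01] open 1.001 F [-0.2 -0.9 -0.3]
delta [  28.3 -231.2   28.7] rot [ 0.01 -0.06  0.26]
```

Call:
drive_tool(
  delta_pos=[
    [6,-50,6],
    [12,-100,12],
    [19,-155,19],
    [25,-205,25],
    [28.3,-231,28.7],
  ],
  rot=[
    [0,0,0],
    [0,0,0],
    [0,0,0],
    [0,0,0],
    [0,0,0],
  ],
  claw=0.7,
)

```text
time_s: 2.05
tool_pos: [491.0, -45.4, 339.6]
eef_rot: [-3.142, 0.0, -0.476]
wrist_force: [-0.4, 0.4, -0.1]
opening: 0.7
```

```bash
python3 go.py 490 -45 340 -27.4; python3 l.py wrist pics/w1 lap_tiny_center lap_small_center lap_middle_center lap_large_center; python3 go.py 490 -45 340 -27.4
```

```text
t 2.05 pos [491.  -45.4 339.6] rpy [-1.800e+02  2.000e-02 -2.728e+01] open 0.7 F [-0.4  0.4 -0.1]
delta [-1.1  0.1 -0.4] rot [-0.    0.02  0.12]
lap_tiny_center 0.79 [380, 231, 428, 280] 1777 med [539.3 -92.3  41.7] zmax [29.4 41.7 46.2]
lap_tiny_center 0.32 [266, 301, 322, 355] 2432 med [ 436.5 -107.5   41.4] zmax [29.2 41.4 46. ]
lap_small_center 0.8 [267, 300, 319, 356] 2432 med [ 436.5 -107.5   41.4] zmax [29.3 41.4 46. ]
lap_middle_center 0.86 [320, 63, 400, 143] 5037 med [553.9  17.9  42.1] zmax [37.6 42.1 46.1]
lap_large_center 0.66 [182, 142, 272, 230] 6159 med [450.1  11.4  41.9] zmax [37.4 41.9 46.1]
t 2.3 pos [489.9 -48.  340.1] rpy [ 1.7998e+02 -1.0000e-02 -2.7420e+01] open 0.701 F [ 0.   0.3 -0.4]
delta [-1.3 -2.7  0.1] rot [ 0.02 -0.01 -0.02]
```

View pics/w1.png

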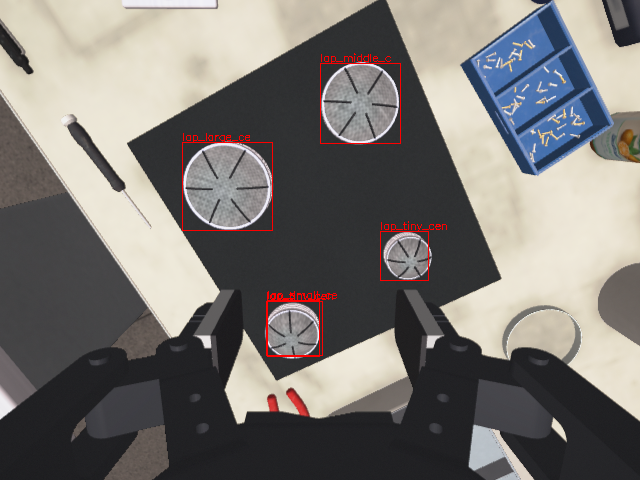

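```bash
cat > c.py <<'E'
# centres of lap heads / sockets from the newest picture: c.py cam kind label...
from h import *
import sys
from scipy.spatial.transform import Rotation as Ro
def circ(P):
    A=np.c_[2*P,np.ones(len(P))]; b=(P**2).sum(1)
    for _ in range(4):
        x=np.linalg.lstsq(A,b,rcond=None)[0]; r=np.sqrt(x[2]+x[0]**2+x[1]**2)
        e=abs(np.hypot(*(P-x[:2]).T)-r); k=e<max(2*np.median(e),.5); A,b,P=A[k],b[k],P[k]
    return x[:2],r
def centre(c,m,ztop,zbot):
    P=cloud(c,m); P=P[(P[:,2]>ztop-.7)&(P[:,2]<ztop+9)]
    # hull of the top part in XY
    h=cv2.convexHull(P[:,:2].astype(np.float32)).reshape(-1,2)
    (ex,ey),er=cv2.minEnclosingCircle(h)
    return circ(h.astype(float)),(ex,ey,er)
if __name__=="__main__":
    cam=sys.argv[1]; s0=readout.observe(); c=optics.camera(cam)
    z=float(sys.argv[2]); cv2.imwrite("pics/_last.png",c["image"])
    for l in sys.argv[3:]:
        for r in finder.trace(cam,l)[:2]:
            try:(x,rr),e=centre(c,r["region"],z,0)
            except Exception as ex: print(l,ex);continue
            print(l,round(r["confidence"],2),[int(v) for v in r["rect"]],"fit",x.round(1),round(2*rr,1),"enc",np.round(e[:2],1),round(2*e[2],1))
    s=readout.observe(); print(s0["tool_pos"].round(1),s["tool_pos"].round(1))
    if cam=="wrist":
        R=Ro.from_euler('xyz',s["eef_rot"]).as_matrix()
        P=(cloud(c,np.ones((480,640),bool))-s["tool_pos"])@R
        for sg in (1,-1):
            m=(P[:,0]*sg>5)&(P[:,0]*sg<50)&(abs(P[:,1])<13)&(P[:,2]>100)&(P[:,2]<178)
            if m.sum(): print("finger",sg,P[m].min(0).round(1),P[m].max(0).round(1),round(s["opening"],3))
E
python3 c.py wrist 38 lap_tiny_center lap_small_center lap_middle_center lap_large_center;python3 c.py top 38 lap_tiny_center lap_small_center lap_middle_center lap_large_center; python3 c.py top 36 socket_tiny_mouth socket_small_mouth socket_middle_mouth socket_large_mouth
```

```text
lap_tiny_center 0.8 [381, 229, 427, 274] fit [539.9 -96.1] 33.0 enc [539.9 -96.2] 33.6
lap_tiny_center 0.32 [179, 138, 271, 226] fit [447.5  10.4] 61.0 enc [447.4  10.3] 61.8
lap_small_center 0.72 [265, 296, 320, 351] fit [ 433.5 -111.9] 41.9 enc [ 433.4 -111.8] 42.5
lap_middle_center 0.69 [321, 59, 396, 138] fit [554.6  17.4] 51.0 enc [554.6  17.3] 51.4
lap_middle_center 'NoneType' object has no attribute 'reshape'
lap_large_center 0.85 [180, 137, 272, 223] fit [447.7  10.6] 60.6 enc [447.7  10.8] 61.6
[489.9 -48.  340.1] [489.9 -48.2 340.2]
finger 1 [  5.2 -13.  100. ] [ 50.   11.7 168.6] 0.701
finger -1 [-50. -13. 100.] [ -5.5  12.3 169.4] 0.701
lap_small_center 0.56 [394, 262, 416, 287] fit [ 434.4 -112.2] 40.0 enc [ 434.9 -112.1] 41.7
lap_middle_center 0.72 [323, 202, 351, 229] fit [555.1  17.5] 49.1 enc [555.4  17.7] 51.3
lap_middle_center 0.51 [214, 220, 237, 245] fit [525.5 243.9] 45.8 enc [524.6 243.9] 48.1
lap_large_center 0.84 [124, 245, 153, 275] fit [479.8 409.7] 57.6 enc [480.3 410.1] 59.1
lap_large_center 0.67 [329, 252, 358, 281] fit [448.7  10.3] 59.3 enc [448.8  10.8] 60.9
[489.9 -48.2 340.2] [490.1 -47.7 340. ]
socket_tiny_mouth 0.88 [257, 248, 276, 264] fit [478.6 157.4] 35.8 enc [478.5 157.6] 37.3
socket_small_mouth 0.96 [233, 233, 258, 255] fit [500.6 196.7] 43.2 enc [500.5 196.6] 44.5
socket_middle_mouth 0.93 [212, 220, 237, 246] fit [525.  242.7] 48.2 enc [524.8 243.1] 49.8
socket_large_mouth 0.83 [183, 202, 211, 236] fit [554.4 299.3] 56.0 enc [553.9 299.4] 57.7
[490.1 -47.7 340. ] [490.1 -47.5 340. ]
```

```bash
python3 go.py 515 220 340 -27.4
```

```text
t 3.05 pos [490.1 -47.5 340. ] rpy [180.   -0.  -27.4] open 0.703 F [-0.2  0.4  0.8]
delta [-1.011e+02 -2.490e+02 -1.000e-01] rot [ 0. -0. -0.]
```

Call:
drive_tool(
  delta_pos=[
    [-22,-54,0],
    [-44,-108,0],
    [-66,-162,0],
    [-86,-212,0],
    [-101,-249,0],
  ],
  rot=[
    [0,0,0],
    [0,0,0],
    [0,0,0],
    [0,0,0],
    [0,0,0],
  ],
)

```text
time_s: 3.68
tool_pos: [514.9, 222.3, 339.9]
eef_rot: [-3.142, -0.0, -0.477]
wrist_force: [-0.7, -1.0, -0.4]
opening: 0.701
```

Call:
drive_tool(
  delta_pos=[
    [0,0,0],
    [0,0,0],
  ],
  rot=[
    [0,0,0],
    [0,0,0],
  ],
)

```text
time_s: 3.92
tool_pos: [515.1, 219.8, 339.8]
eef_rot: [3.141, 0.0, -0.478]
wrist_force: [-0.0, 0.8, 0.0]
opening: 0.699
```

```bash
python3 c.py wrist 36 socket_tiny_mouth socket_small_mouth socket_middle_mouth socket_large_mouth; python3 go.py 539.9 -96 260 -27.4
```

```text
socket_tiny_mouth 0.86 [288, 286, 340, 339] fit [478.9 157.3] 37.8 enc [480.5 160.6] 45.3
socket_small_mouth 0.75 [283, 225, 344, 290] fit [499.6 197. ] 44.3 enc [499.7 196.9] 44.9
socket_middle_mouth 0.79 [280, 153, 350, 224] fit [524.2 244.2] 50.0 enc [524.4 244.2] 50.8
socket_large_mouth 0.9 [273, 49, 357, 139] fit [553.2 299.9] 57.1 enc [553.2 299.9] 57.7
[515.1 219.8 339.8] [515.2 219.2 340.1]
finger 1 [  5.1 -13.  100. ] [ 50.   12.1 168.9] 0.701
finger -1 [-50. -13. 100.] [ -5.   11.3 169. ] 0.701
t 4.17 pos [515.2 219.2 340.1] rpy [-1.800e+02 -1.000e-02 -2.748e+01] open 0.701 F [-0.2  0.4  0. ]
delta [167.3 268.2  80.2] rot [-0.   -0.01 -0.08]
```

View pics/_last.png

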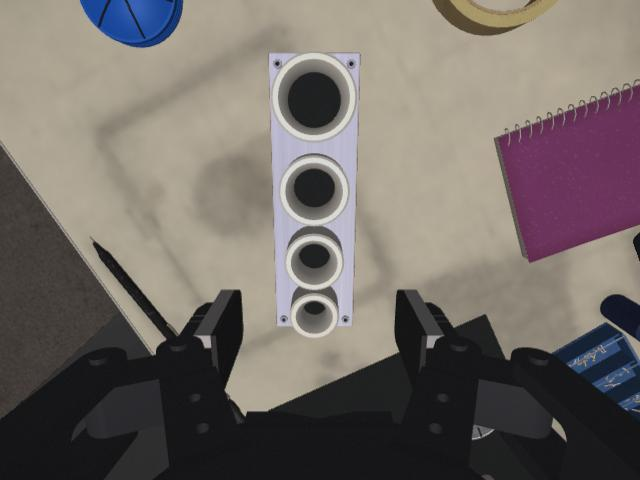

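Call:
drive_tool(
  delta_pos=[
    [33,52,0],
    [65,104,5],
    [97,156,15],
    [130,208,30],
    [157,252,50],
  ],
  rot=[
    [0,0,0],
    [0,0,0],
    [0,0,0],
    [0,0,0],
    [0,0,0],
  ],
  claw=0.65,
  squeeze=30,
)

```text
time_s: 4.8
tool_pos: [538.2, -78.7, 290.4]
eef_rot: [-3.141, -0.002, -0.48]
wrist_force: [0.3, 0.2, 0.1]
opening: 0.65
```

```bash
python3 go.py 539.9 -96 240 -27.4
```

```text
t 4.8 pos [538.2 -78.7 290.4] rpy [-1.7997e+02 -1.2000e-01 -2.7490e+01] open 0.65 F [0.3 0.2 0.1]
delta [ 9.4 14.6 50.4] rot [-0.03 -0.12 -0.09]
```

Call:
drive_tool(
  delta_pos=[
    [10.2,16,50],
    [10.2,16,50],
    [10.2,16,50],
  ],
  rot=[
    [0,0,0],
    [0,0,0],
    [0,0,0],
  ],
)

```text
time_s: 5.18
tool_pos: [540.5, -94.5, 241.7]
eef_rot: [-3.141, -0.002, -0.478]
wrist_force: [-0.7, 0.2, 0.5]
opening: 0.651
```

```bash
python3 go.py 539.9 -96 199 -27.4;  python3 c.py wrist 38 lap_tiny_center
```

```text
t 5.17 pos [540.5 -94.5 241.7] rpy [-1.7996e+02 -1.0000e-01 -2.7400e+01] open 0.651 F [-0.7  0.2  0.5]
delta [ 0.   1.6 42.7] rot [-0.04 -0.1   0.  ]
lap_tiny_center 0.74 [280, 243, 355, 315] fit [540.  -96.6] 33.4 enc [540.2 -96.7] 33.9
[540.5 -94.5 241.7] [540.8 -94.1 242.6]
finger 1 [  5. -13. 100.] [ 50.   12.9 170. ] 0.647
finger -1 [-50. -13. 100.] [ -5.   12.9 169.8] 0.647
```

View pics/_last.png

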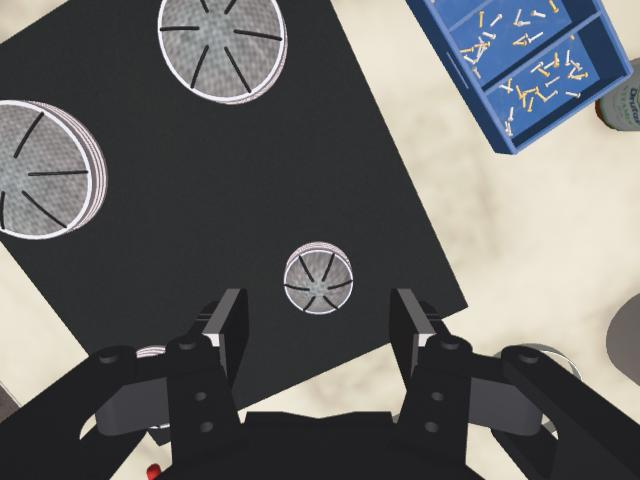

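```bash
python3 go.py 540 -96.5 199 -27.4
```

```text
t 5.28 pos [540.8 -94.1 242.6] rpy [-179.94   -0.22  -27.33] open 0.647 F [-0.2  0.3 -0.7]
delta [ 0.2  2.6 43.6] rot [-0.06 -0.22  0.07]
```

Call:
drive_tool(
  delta_pos=[
    [0,2,15],
    [0,2,30],
    [0,2,38],
    [0,2,38],
  ],
  rot=[
    [0,0,0],
    [0,0,0],
    [0,0,0],
    [0,0,0],
  ],
)

```text
time_s: 5.78
tool_pos: [539.0, -96.5, 200.8]
eef_rot: [3.141, 0.002, -0.478]
wrist_force: [0.4, 0.3, 0.4]
opening: 0.654
```

```bash
python3 go.py 540 -96.5 199 -27.4;  python3 c.py wrist 38 lap_tiny_center;python3 go.py 540 -96.5 199 -27.4
```

```text
t 5.78 pos [539.  -96.5 200.8] rpy [ 1.7997e+02  1.2000e-01 -2.7400e+01] open 0.654 F [0.4 0.3 0.4]
delta [ 0.9 -0.5  1.8] rot [0.03 0.12 0.  ]
lap_tiny_center 0.96 [274, 263, 361, 357] fit [540.  -96.5] 33.5 enc [540.4 -96.7] 34.6
[539.  -96.5 200.8] [539.4 -96.7 202.1]
finger 1 [  5. -13. 100.] [ 50.   12.9 176.7] 0.65
finger -1 [-50. -13. 100.] [ -5.   12.9 177.8] 0.65
t 5.88 pos [539.4 -96.7 202.1] rpy [-1.80e+02 -2.00e-02 -2.74e+01] open 0.65 F [ 0.3 -1.1  0.9]
delta [ 0.5 -0.4  3.1] rot [-0.   -0.02 -0.  ]
```

View pics/_last.png

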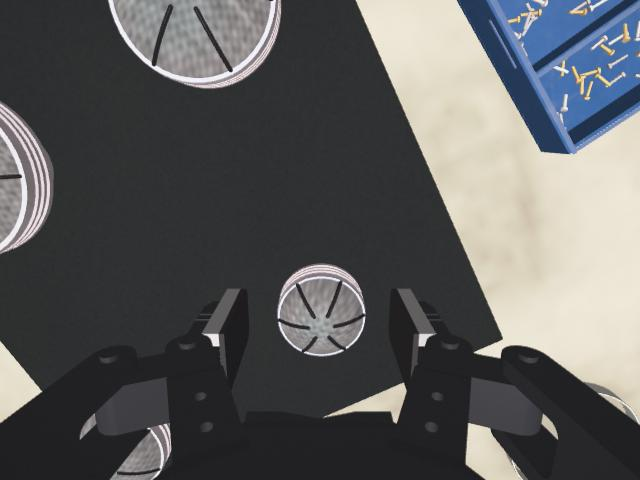

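Call:
drive_tool(
  delta_pos=[
    [0.5,0,3],
    [0.5,0,3],
    [0.5,0,3],
  ],
  rot=[
    [0,0,0],
    [0,0,0],
    [0,0,0],
  ],
)

```text
time_s: 6.25
tool_pos: [539.7, -96.9, 199.1]
eef_rot: [-3.142, -0.0, -0.478]
wrist_force: [-0.0, -0.2, -0.1]
opening: 0.647
```

Call:
drive_tool(
  delta_pos=[
    [0,0,0],
    [0,0,0],
    [0,0,0],
    [0,0,0],
  ],
  rot=[
    [0,0,0],
    [0,0,0],
    [0,0,0],
    [0,0,0],
  ],
  claw=0.2,
)

```text
time_s: 6.75
tool_pos: [539.8, -96.9, 199.3]
eef_rot: [-3.142, -0.0, -0.478]
wrist_force: [-1.6, 0.3, 3.0]
opening: 0.382
```

```bash
python3 c.py wrist 38 lap_tiny_center;python3 go.py 540 -96.5 260 -27.4
```

```text
lap_tiny_center 0.8 [272, 266, 359, 359] fit [540.3 -96.7] 33.5 enc [540.4 -96.7] 34.3
lap_tiny_center 0.69 [102, 2, 278, 86] fit [554.8  16.9] 51.0 enc [553.6  14.9] 51.0
[539.8 -96.9 199.3] [539.8 -96.9 199.2]
finger 1 [  5. -13. 100.] [ 50.   13.  174.4] 0.381
finger -1 [-50. -13. 100.] [ -5.   13.  174.3] 0.381
t 6.85 pos [539.8 -96.9 199.2] rpy [-1.80e+02 -2.00e-02 -2.74e+01] open 0.381 F [-2.  -0.3  4.8]
delta [  0.1  -0.5 -60.8] rot [-0.   -0.02 -0.  ]
```

View pics/_last.png

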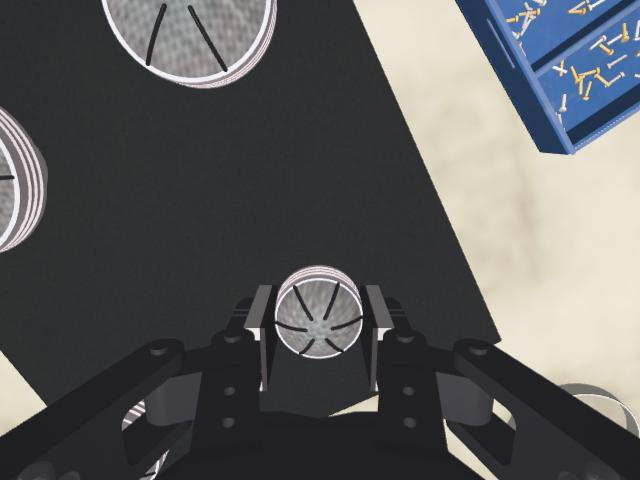

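Call:
drive_tool(
  delta_pos=[
    [0,0,-8],
    [0,0,-25],
    [0,0,-50],
    [0,0,-71],
  ],
  rot=[
    [0,0,0],
    [0,0,0],
    [0,0,0],
    [0,0,0],
  ],
)

```text
time_s: 7.35
tool_pos: [539.8, -96.9, 272.2]
eef_rot: [-3.141, -0.002, -0.478]
wrist_force: [0.1, -0.5, -0.7]
opening: 0.382
```

```bash
python3 go.py 478.4 157.1 270 -27.4
```

```text
t 7.35 pos [539.8 -96.9 272.2] rpy [-1.7998e+02 -1.0000e-01 -2.7410e+01] open 0.382 F [ 0.1 -0.5 -0.7]
delta [-171.4 -197.3    1.9] rot [-0.02 -0.1  -0.01]
```

Call:
drive_tool(
  delta_pos=[
    [-25,-29,0],
    [-62,-71,0],
    [-100,-115,0],
    [-138,-159,0],
    [-162,-187,0],
  ],
  rot=[
    [0,0,0],
    [0,0,0],
    [0,0,0],
    [0,0,0],
    [0,0,0],
  ],
)

```text
time_s: 7.98
tool_pos: [481.1, 145.9, 271.3]
eef_rot: [-3.14, -0.001, -0.477]
wrist_force: [0.2, 0.5, -0.3]
opening: 0.38
```

Call:
drive_tool(
  delta_pos=[
    [-9.4,-10.3,0],
    [-9.4,-10.3,0],
    [-9.4,-10.3,0],
    [-9.4,-10.3,0],
  ],
  rot=[
    [0,0,0],
    [0,0,0],
    [0,0,0],
    [0,0,0],
  ],
)

```text
time_s: 8.48
tool_pos: [478.7, 156.1, 270.0]
eef_rot: [3.141, -0.0, -0.48]
wrist_force: [0.8, -0.1, -0.3]
opening: 0.379
```

```bash
python3 go.py 478.4 157.1 241 -27.4; python3 c.py wrist 36 socket_small_mouth socket_middle_mouth;python3 c.py wrist 108 lap_tiny_center; python3 go.py 478.4 157.1 241 -27.4
```

```text
t 8.47 pos [478.7 156.1 270. ] rpy [ 1.7998e+02 -1.0000e-02 -2.7500e+01] open 0.379 F [ 0.8 -0.1 -0.3]
delta [-0.7 -0.8 29. ] rot [ 0.02 -0.01 -0.1 ]
socket_middle_mouth 0.74 [265, 7, 370, 122] fit [524.1 244. ] 50.3 enc [524.1 244. ] 50.7
socket_middle_mouth 0.38 [275, 128, 359, 216] fit [499.4 196.7] 44.3 enc [499.5 196.7] 44.7
[478.7 156.1 270. ] [478.5 156.5 269.9]
finger 1 [  5. -13. 100.] [ 50.   13.  174.3] 0.382
finger -1 [-50. -13. 100.] [ -5.   13.  174.3] 0.382
lap_tiny_center 0.7 [272, 263, 360, 358] fit [479.  156.9] 33.3 enc [479.2 156.8] 34.0
lap_tiny_center 'NoneType' object has no attribute 'reshape'
[478.5 156.5 269.9] [478.5 156.8 269.9]
finger 1 [  5. -13. 100.] [ 50.   12.9 174.3] 0.384
finger -1 [-50. -13. 100.] [ -5.   13.  175.6] 0.384
t 8.72 pos [478.5 156.8 269.9] rpy [179.99  -0.   -27.44] open 0.384 F [-0.8  0.7 -0.2]
delta [-0.2 -0.2 28.9] rot [ 0.01 -0.   -0.04]
```

View pics/_last.png

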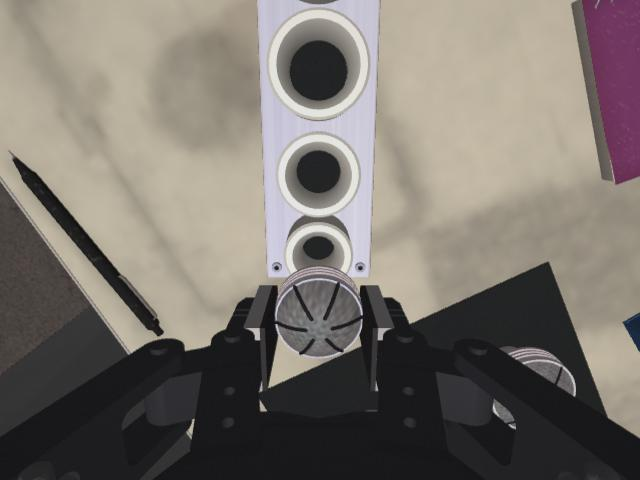

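Call:
drive_tool(
  delta_pos=[
    [-0.2,-0.3,15],
    [-0.2,-0.3,32],
    [-0.2,-0.3,40],
    [-0.2,-0.3,44],
    [-0.2,-0.3,48],
  ],
  rot=[
    [0,0,0],
    [0,0,0],
    [0,0,0],
    [0,0,0],
    [0,0,0],
  ],
)

```text
time_s: 9.35
tool_pos: [478.4, 157.6, 222.0]
eef_rot: [-3.141, -0.0, -0.478]
wrist_force: [0.5, -0.5, -0.4]
opening: 0.381
```

Call:
drive_tool(
  delta_pos=[
    [0,0,4],
    [0,0,8],
    [0,0,9],
    [0,0,9],
  ],
  rot=[
    [0,0,0],
    [0,0,0],
    [0,0,0],
    [0,0,0],
  ],
)

```text
time_s: 9.85
tool_pos: [478.3, 157.5, 213.0]
eef_rot: [-3.142, -0.0, -0.478]
wrist_force: [1.3, 0.2, -1.5]
opening: 0.382
```

```bash
python3 go.py 478.4 157.1 211 -27.4; python3 c.py wrist 50 lap_tiny_center; python3 go.py 478.4 157.1 211 -27.4
```

```text
t 9.85 pos [478.3 157.5 213. ] rpy [-1.80e+02 -1.00e-02 -2.74e+01] open 0.382 F [ 1.3  0.2 -1.5]
delta [0.3 0.3 2. ] rot [-0.   -0.01 -0.  ]
lap_tiny_center 0.56 [274, 264, 362, 360] fit [478.7 157.8] 33.7 enc [478.6 157.8] 34.2
[478.3 157.5 213. ] [478.4 157.5 213.2]
finger 1 [  5. -13. 100.] [ 50.   12.9 178. ] 0.381
finger -1 [-50. -13. 100.] [ -5.   12.9 178. ] 0.381
t 9.95 pos [478.4 157.5 213.2] rpy [-1.7999e+02 -2.0000e-02 -2.7400e+01] open 0.381 F [-0.   0.3 -0.2]
delta [0.2 0.4 2.2] rot [-0.01 -0.02 -0.  ]
```

View pics/_last.png

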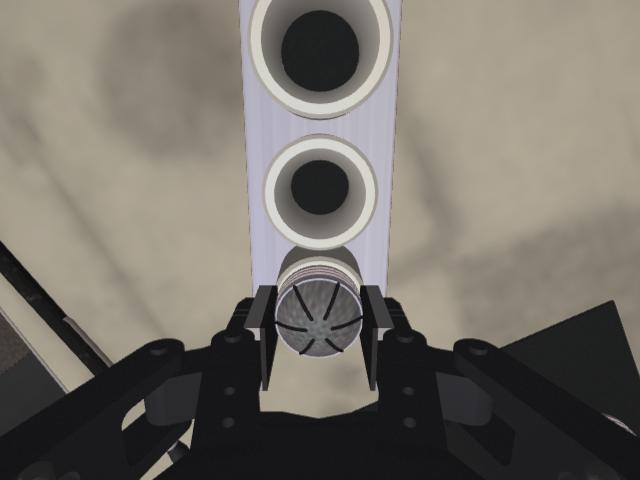

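Call:
drive_tool(
  delta_pos=[
    [0,0,1],
    [0,0,1.8],
    [0,0,1.8],
  ],
  rot=[
    [0,0,0],
    [0,0,0],
    [0,0,0],
  ],
)

```text
time_s: 10.32
tool_pos: [478.3, 157.5, 211.3]
eef_rot: [-3.142, -0.0, -0.478]
wrist_force: [-0.4, -0.4, 0.7]
opening: 0.379
```

Call:
drive_tool(
  delta_pos=[
    [0,0,0],
    [0,0,0],
    [0,0,-8],
    [0,0,-50],
    [0,0,-50],
  ],
  rot=[
    [0,0,0],
    [0,0,0],
    [0,0,0],
    [0,0,0],
    [0,0,0],
  ],
  claw=0.65,
)

```text
time_s: 10.95
tool_pos: [479.3, 157.8, 265.3]
eef_rot: [-3.137, -0.006, -0.478]
wrist_force: [0.1, 0.6, 0.3]
opening: 0.646
```

```bash
cat > z.py <<'E'
from h import *
import sys
c=optics.camera("wrist"); cv2.imwrite("pics/_last.png",c["image"])
for a in sys.argv[1:]:
    x,y,r=map(float,a.split(","))
    P=cloud(c,np.ones((480,640),bool)); Q=P[np.hypot(P[:,0]-x,P[:,1]-y)<r]
    print(a,len(Q),np.percentile(Q[:,2],[1,10,50,90,99]).round(1), "centre top",Q[np.hypot(Q[:,0]-x,Q[:,1]-y)<3][:,2].mean().round(1))
E
python3 z.py 479,157.3,15; python3 c.py wrist 50 lap_tiny_center;  python3 go.py 433.3 -111.8 260 -27.4
```

```text
479,157.3,15 8934 [ 51.3  54.2 172.5 181.  182.8] centre top 58.3
lap_tiny_center 0.82 [281, 235, 347, 300] fit [478.9 157.9] 33.2 enc [478.9 157.9] 33.7
[478.7 157.6 263.2] [478.1 157.5 260.8]
finger 1 [ 26.1 -13.  100.6] [ 50.   11.5 167. ] 0.653
finger -1 [-50. -13. 100.] [-23.9  12.3 167.4] 0.653
t 11.1 pos [478.1 157.5 260.8] rpy [ 1.7997e+02  2.0000e-02 -2.7400e+01] open 0.653 F [-0.7 -0.1  0. ]
delta [ 84.2 259.7   0.9] rot [ 0.03  0.02 -0.  ]
```

View pics/_last.png

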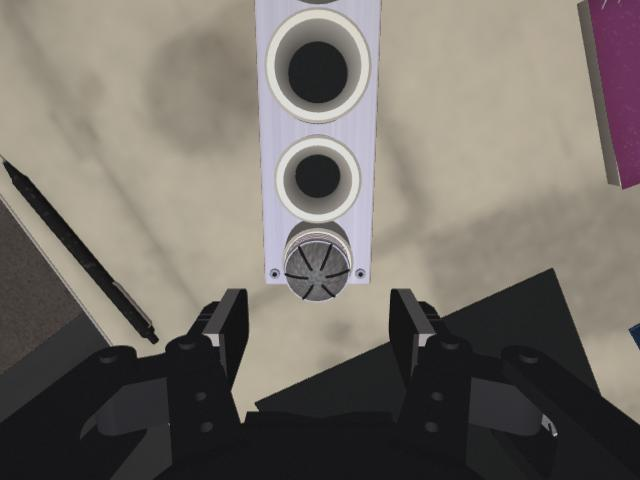

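Call:
drive_tool(
  delta_pos=[
    [14,42,0],
    [31,96,0],
    [48,150,0],
    [66,204,3],
    [80,248,12],
  ],
  rot=[
    [0,0,0],
    [0,0,0],
    [0,0,0],
    [0,0,0],
    [0,0,0],
  ],
  claw=0.75,
)

```text
time_s: 11.72
tool_pos: [434.4, -101.3, 248.5]
eef_rot: [3.141, 0.001, -0.479]
wrist_force: [0.5, -1.1, -0.6]
opening: 0.752
```

Call:
drive_tool(
  delta_pos=[
    [3.9,12,8],
    [3.9,12,20],
    [3.9,12,30],
    [3.9,12,30],
  ],
  rot=[
    [0,0,0],
    [0,0,0],
    [0,0,0],
    [0,0,0],
  ],
)

```text
time_s: 12.22
tool_pos: [433.0, -110.8, 218.0]
eef_rot: [3.141, 0.002, -0.477]
wrist_force: [0.5, 0.6, 0.0]
opening: 0.755
```

```bash
python3 c.py wrist 38 lap_small_center;  python3 go.py 432.9 -112 198.5 -27.4
```

```text
lap_small_center 0.96 [273, 243, 373, 343] fit [ 433.3 -112.2] 42.3 enc [ 433.2 -112.2] 42.9
[ 433.  -110.8  218. ] [ 433.4 -111.2  219.2]
finger 1 [  5.1 -13.  100. ] [ 50.  13. 178.] 0.751
finger -1 [-50. -13. 100.] [ -5.  13. 178.] 0.751
t 12.32 pos [ 433.4 -111.2  219.2] rpy [-180.      0.    -27.32] open 0.751 F [-1.  -0.7  1. ]
delta [-0.   0.9 20.7] rot [-0.    0.    0.08]
```

View pics/_last.png

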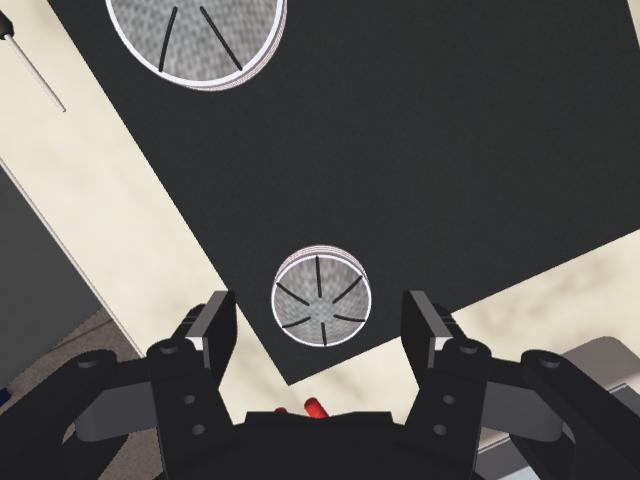

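Call:
drive_tool(
  delta_pos=[
    [0,0.6,10],
    [0,0.6,20.5],
    [0,0.6,20.5],
    [0,0.6,20.5],
  ],
  rot=[
    [0,0,0],
    [0,0,0],
    [0,0,0],
    [0,0,0],
  ],
)

```text
time_s: 12.82
tool_pos: [432.9, -112.5, 198.7]
eef_rot: [3.142, 0.0, -0.478]
wrist_force: [-0.1, -0.0, 0.4]
opening: 0.753
```

Call:
drive_tool(
  delta_pos=[
    [0,0,0],
    [0,0,0],
    [0,0,0],
    [0,0,0],
  ],
  rot=[
    [0,0,0],
    [0,0,0],
    [0,0,0],
    [0,0,0],
  ],
  claw=0.3,
)

```text
time_s: 13.32
tool_pos: [433.0, -112.5, 199.2]
eef_rot: [-3.142, -0.001, -0.478]
wrist_force: [-2.2, -0.3, 6.1]
opening: 0.489
```

```bash
python3 c.py wrist 38 lap_small_center;  python3 go.py 432.9 -112 270 -27.4
```

```text
lap_small_center 0.7 [260, 253, 376, 367] fit [ 433.4 -112.3] 42.4 enc [ 433.4 -112.3] 42.9
[ 433.  -112.5  199.2] [ 433.  -112.5  199.2]
finger 1 [  5. -13. 100.] [ 50.   13.  174.3] 0.485
finger -1 [-50. -13. 100.] [ -5.   12.9 173.9] 0.485
t 13.43 pos [ 433.  -112.5  199.2] rpy [-1.80e+02 -4.00e-02 -2.74e+01] open 0.485 F [-2.9  0.5  5.4]
delta [ -0.3  -0.4 -70.8] rot [-0.   -0.04 -0.  ]
```

View pics/_last.png

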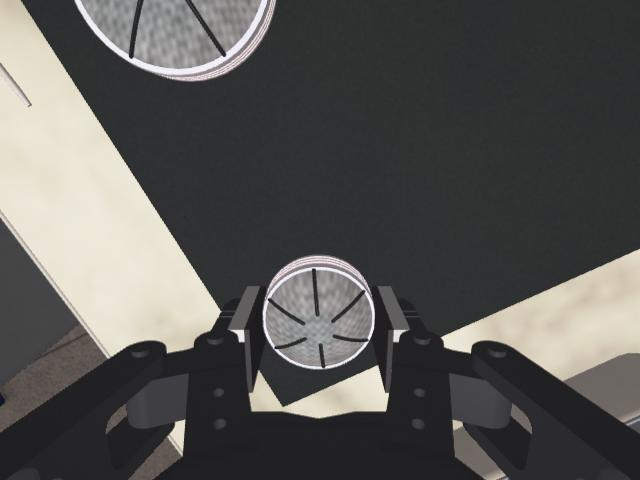

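Call:
drive_tool(
  delta_pos=[
    [0,0,-8],
    [0,0,-25],
    [0,0,-55],
    [0,0,-81],
  ],
  rot=[
    [0,0,0],
    [0,0,0],
    [0,0,0],
    [0,0,0],
  ],
)

```text
time_s: 13.92
tool_pos: [432.7, -112.4, 280.7]
eef_rot: [3.142, -0.0, -0.478]
wrist_force: [0.5, 0.2, -1.7]
opening: 0.486
```

```bash
python3 go.py 499.1 196.6 279 -27.4
```

```text
t 13.93 pos [ 432.7 -112.4  280.7] rpy [ 1.800e+02 -1.000e-02 -2.741e+01] open 0.486 F [ 0.5  0.2 -1.7]
delta [ -83.3 -304.9    1.7] rot [ 0.   -0.01 -0.01]
```

Call:
drive_tool(
  delta_pos=[
    [-11,-40,0],
    [-26,-95,0],
    [-41,-150,0],
    [-56,-205,0],
    [-71,-260,0],
  ],
  rot=[
    [0,0,0],
    [0,0,0],
    [0,0,0],
    [0,0,0],
    [0,0,0],
  ],
)

```text
time_s: 14.55
tool_pos: [489.5, 152.9, 279.9]
eef_rot: [-3.142, -0.0, -0.478]
wrist_force: [0.8, -0.2, -1.1]
opening: 0.485
```

Call:
drive_tool(
  delta_pos=[
    [-9,-33,0],
    [-12.3,-44.9,0],
    [-12.3,-44.9,0],
    [-12.3,-44.9,0],
    [-12.3,-44.9,0],
  ],
  rot=[
    [0,0,0],
    [0,0,0],
    [0,0,0],
    [0,0,0],
    [0,0,0],
  ],
)

```text
time_s: 15.18
tool_pos: [499.3, 195.5, 279.8]
eef_rot: [3.141, -0.0, -0.48]
wrist_force: [-0.4, 0.8, -2.0]
opening: 0.482
```

```bash
python3 c.py wrist 36 socket_middle_mouth socket_large_mouth;python3 c.py wrist 118 lap_small_center; python3 go.py 499.1 196.6 222 -27.4
```

```text
socket_middle_mouth 0.73 [270, 107, 364, 200] fit [524.1 244.2] 50.2 enc [524.1 244.2] 50.7
socket_large_mouth 0.75 [260, 0, 376, 92] fit [553.1 299.7] 57.4 enc [553.1 299.7] 57.8
[499.3 195.5 279.8] [499.3 196.  279.8]
finger 1 [  5. -13. 100.] [ 50.   13.  173.4] 0.49
finger -1 [-50. -13. 100.] [ -5.   13.  175.1] 0.49
[499.3 196.  279.8] [499.2 196.2 279.7]
finger 1 [  5. -13. 100.] [ 50.   13.  173.9] 0.488
finger -1 [-50. -13. 100.] [ -5.   13.  173.8] 0.488
t 15.43 pos [499.2 196.2 279.7] rpy [ 1.800e+02 -1.000e-02 -2.743e+01] open 0.488 F [ 0.4  0.1 -1.2]
delta [-0.3 -0.3 57.7] rot [ 0.   -0.01 -0.03]
```

View pics/_last.png

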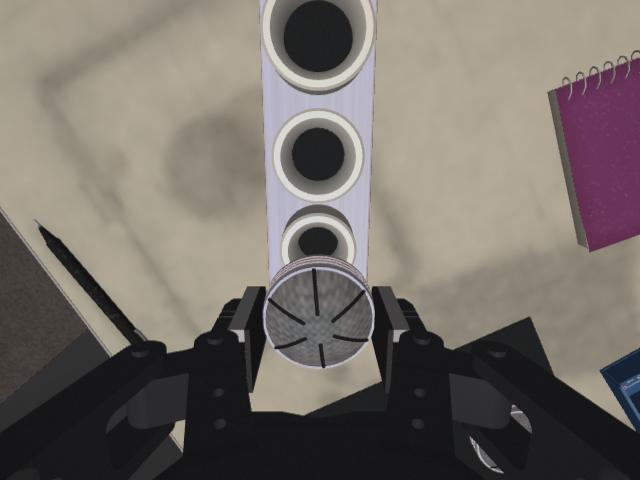

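Call:
drive_tool(
  delta_pos=[
    [-0.1,-0.2,15],
    [-0.1,-0.2,35],
    [-0.1,-0.2,48],
    [-0.1,-0.2,54],
    [-0.1,-0.2,58],
  ],
  rot=[
    [0,0,0],
    [0,0,0],
    [0,0,0],
    [0,0,0],
    [0,0,0],
  ],
)

```text
time_s: 16.05
tool_pos: [499.3, 196.8, 221.5]
eef_rot: [-3.142, -0.0, -0.478]
wrist_force: [0.3, 0.8, -1.2]
opening: 0.484
```

Call:
drive_tool(
  delta_pos=[
    [0,0,4],
    [0,0,8],
    [0,0,9.5],
    [0,0,10],
  ],
  rot=[
    [0,0,0],
    [0,0,0],
    [0,0,0],
    [0,0,0],
  ],
)

```text
time_s: 16.55
tool_pos: [499.2, 196.8, 211.7]
eef_rot: [-3.142, -0.0, -0.478]
wrist_force: [0.2, -0.3, -1.6]
opening: 0.489
```

Call:
drive_tool(
  delta_pos=[
    [0,0,0],
    [0,0,0],
    [0,0,-8],
    [0,0,-50],
    [0,0,-50],
  ],
  rot=[
    [0,0,0],
    [0,0,0],
    [0,0,0],
    [0,0,0],
    [0,0,0],
  ],
  claw=0.75,
)

```text
time_s: 17.18
tool_pos: [500.2, 197.1, 266.2]
eef_rot: [-3.136, -0.006, -0.478]
wrist_force: [0.6, 0.4, 0.5]
opening: 0.75
```

```bash
python3 z.py 499.5,196.8,20; python3 c.py wrist 50 lap_small_center lap_tiny_center;  python3 go.py 554.2 17.1 260 -27.4
```

```text
499.5,196.8,20 13867 [ 50.5  53.2 172.  181.3 183.5] centre top 58.2
lap_small_center 0.89 [276, 226, 360, 306] fit [499.8 197.2] 41.9 enc [499.6 197. ] 42.5
lap_small_center 0.71 [281, 303, 349, 348] fit [486.4 184.7] 6.8 enc [484.7 183. ] 4.8
lap_tiny_center 0.57 [282, 310, 344, 378] fit [478.9 158. ] 33.3 enc [479.  158.4] 34.4
[499.7 196.9 263.9] [498.9 196.7 260.8]
finger 1 [ 30.1 -13.  100.1] [ 50.   10.6 164. ] 0.751
finger -1 [-50.  -13.  100.1] [-27.6  11.5 165.1] 0.751
t 17.38 pos [498.9 196.7 260.8] rpy [ 1.7993e+02  6.0000e-02 -2.7400e+01] open 0.751 F [ 0.1 -0.9 -0.1]
delta [131.7 134.    0.8] rot [ 0.07  0.06 -0.  ]
```

View pics/_last.png

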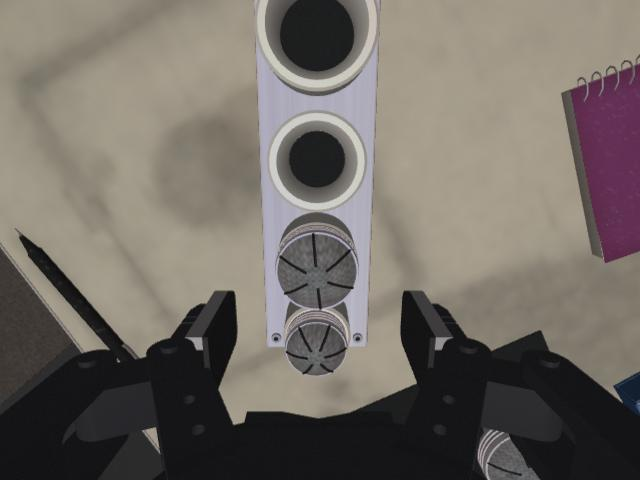

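Call:
drive_tool(
  delta_pos=[
    [30,30,0],
    [70,71,0],
    [110,112,0],
    [126,128,10],
    [131.7,134,25],
  ],
  rot=[
    [0,0,0],
    [0,0,0],
    [0,0,0],
    [0,0,0],
    [0,0,0],
  ],
  claw=0.87,
)

```text
time_s: 18.0
tool_pos: [554.5, 16.0, 235.5]
eef_rot: [3.141, 0.001, -0.48]
wrist_force: [-0.4, 0.7, -0.4]
opening: 0.87
```

Call:
drive_tool(
  delta_pos=[
    [0,0,15],
    [0,0,15],
    [0,0,15],
  ],
  rot=[
    [0,0,0],
    [0,0,0],
    [0,0,0],
  ],
)

```text
time_s: 18.38
tool_pos: [554.4, 18.2, 221.9]
eef_rot: [-3.141, -0.0, -0.477]
wrist_force: [0.3, -0.1, 1.0]
opening: 0.87
```

```bash
python3 c.py wrist 38 lap_middle_center;  python3 go.py 554.2 17.2 197.5 -27.4
```

```text
lap_middle_center 0.77 [259, 232, 377, 348] fit [554.6  17.6] 51.3 enc [554.6  17.6] 52.0
[554.4  18.2 221.9] [554.6  17.9 222.4]
finger 1 [  5. -13. 100.] [ 50.   12.9 178. ] 0.869
finger -1 [-50. -13. 100.] [ -5.   12.9 178. ] 0.869
t 18.48 pos [554.6  17.9 222.4] rpy [-1.7997e+02 -7.0000e-02 -2.7350e+01] open 0.869 F [ 0.2 -0.3  0.8]
delta [-0.1  0.8 24.9] rot [-0.03 -0.07  0.05]
```

View pics/_last.png

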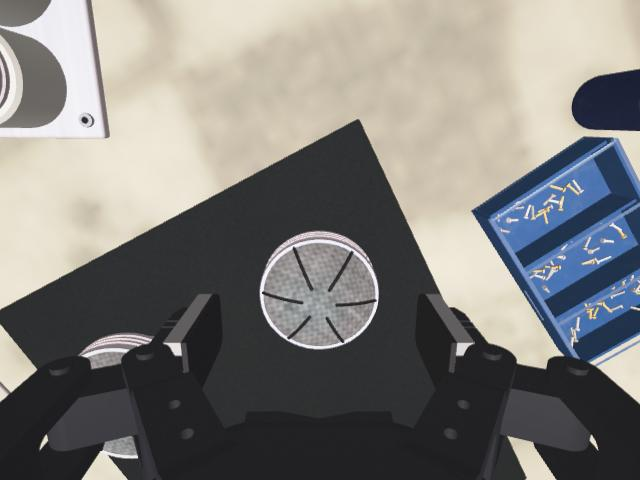

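Call:
drive_tool(
  delta_pos=[
    [0,0.3,11],
    [0,0.3,23.5],
    [0,0.3,23.5],
    [0,0.3,23.5],
  ],
  rot=[
    [0,0,0],
    [0,0,0],
    [0,0,0],
    [0,0,0],
  ],
)

```text
time_s: 18.98
tool_pos: [554.4, 16.9, 198.1]
eef_rot: [3.141, 0.0, -0.478]
wrist_force: [1.3, -0.3, 0.6]
opening: 0.873
```

Call:
drive_tool(
  delta_pos=[
    [0,0,0],
    [0,0,0],
    [0,0,0],
    [0,0,0],
  ],
  rot=[
    [0,0,0],
    [0,0,0],
    [0,0,0],
    [0,0,0],
  ],
  claw=0.4,
)

```text
time_s: 19.48
tool_pos: [554.5, 16.9, 198.8]
eef_rot: [-3.141, -0.001, -0.478]
wrist_force: [-1.8, 0.3, 5.1]
opening: 0.594
```

```bash
python3 c.py wrist 38 lap_middle_center;  python3 go.py 554.2 17.2 197.5 -27.4
```

```text
lap_middle_center 0.83 [253, 245, 386, 376] fit [555.1  17.3] 51.4 enc [555.4  17.3] 52.4
[554.5  16.9 198.8] [554.5  17.  198.8]
finger 1 [  5. -13. 100.] [ 50.  13. 171.] 0.59
finger -1 [-50. -13. 100.] [ -5.   13.  171.7] 0.59
t 19.57 pos [554.5  17.  198.8] rpy [-1.7998e+02 -5.0000e-02 -2.7400e+01] open 0.59 F [-1.   0.4  6.2]
delta [-0.4 -0.1  1.3] rot [-0.02 -0.05 -0.  ]
```

View pics/_last.png

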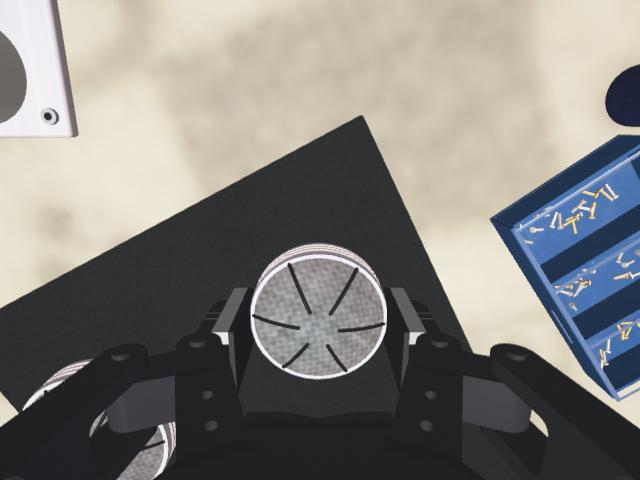

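Call:
drive_tool(
  delta_pos=[
    [0,0,-8],
    [0,0,-25],
    [0,0,-55],
    [0,0,-81],
  ],
  rot=[
    [0,0,0],
    [0,0,0],
    [0,0,0],
    [0,0,0],
  ],
)

```text
time_s: 20.08
tool_pos: [554.3, 16.9, 281.1]
eef_rot: [-3.141, -0.001, -0.478]
wrist_force: [0.5, 0.4, -2.2]
opening: 0.592
```

```bash
python3 go.py 523.7 243.9 279 -27.4
```

```text
t 20.07 pos [554.3  16.9 281.1] rpy [-1.7998e+02 -6.0000e-02 -2.7400e+01] open 0.592 F [ 0.5  0.4 -2.2]
delta [-131.6 -187.4    2.1] rot [-0.02 -0.06 -0.  ]
```

Call:
drive_tool(
  delta_pos=[
    [-22,-31,0],
    [-52,-74,0],
    [-82,-117,0],
    [-112,-160,0],
    [-131.6,-187.4,0],
  ],
  rot=[
    [0,0,0],
    [0,0,0],
    [0,0,0],
    [0,0,0],
    [0,0,0],
  ],
)

```text
time_s: 20.7
tool_pos: [523.1, 246.1, 280.2]
eef_rot: [-3.141, -0.0, -0.477]
wrist_force: [0.1, -0.2, -1.8]
opening: 0.59
```

Call:
drive_tool(
  delta_pos=[
    [0,0,0],
    [0,0,0],
    [0,0,0],
    [0,0,0],
  ],
  rot=[
    [0,0,0],
    [0,0,0],
    [0,0,0],
    [0,0,0],
  ],
)

```text
time_s: 21.2
tool_pos: [524.0, 243.1, 279.3]
eef_rot: [3.142, -0.0, -0.48]
wrist_force: [0.4, 0.2, -3.2]
opening: 0.589
```

```bash
python3 c.py wrist 36 socket_large_mouth;python3 c.py wrist 118 lap_middle_center; python3 go.py 523.7 243.9 210.8 -27.4
```

```text
socket_large_mouth 0.58 [265, 77, 372, 190] fit [553.3 300. ] 57.2 enc [553.3 300. ] 57.7
socket_large_mouth 'NoneType' object has no attribute 'reshape'
[524.  243.1 279.3] [523.9 243.3 279.2]
finger 1 [  5. -13. 100.] [ 50.   13.  173.4] 0.588
finger -1 [-50. -13. 100.] [ -5.   13.  173.1] 0.588
lap_middle_center 0.72 [249, 243, 385, 378] fit [524.5 243.7] 51.5 enc [524.5 243.9] 52.2
[523.9 243.3 279.2] [523.8 243.6 279.2]
finger 1 [  5. -13. 100.] [ 50.   13.  172.8] 0.59
finger -1 [-50. -13. 100.] [ -5.   13.  171.4] 0.59
t 21.4 pos [523.8 243.6 279.2] rpy [179.99  -0.   -27.43] open 0.59 F [ 0.4  0.5 -3. ]
delta [-0.3 -0.2 68.4] rot [ 0.01 -0.   -0.03]
```

View pics/_last.png

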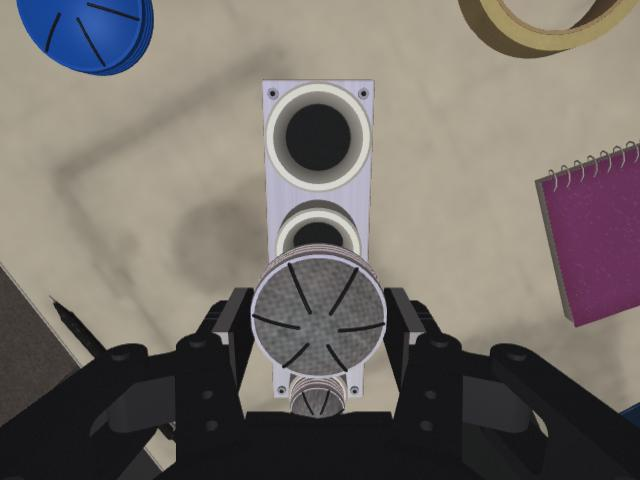

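Call:
drive_tool(
  delta_pos=[
    [-0.1,0,15],
    [-0.1,0,35],
    [-0.1,0,48],
    [-0.1,0,54],
    [-0.1,0,58],
  ],
  rot=[
    [0,0,0],
    [0,0,0],
    [0,0,0],
    [0,0,0],
    [0,0,0],
  ],
)

```text
time_s: 22.02
tool_pos: [523.8, 244.0, 221.1]
eef_rot: [-3.141, -0.0, -0.478]
wrist_force: [0.4, 0.7, -1.7]
opening: 0.588
```

Call:
drive_tool(
  delta_pos=[
    [0,0,4],
    [0,0,8],
    [0,0,9.8],
    [0,0,9.8],
  ],
  rot=[
    [0,0,0],
    [0,0,0],
    [0,0,0],
    [0,0,0],
  ],
)

```text
time_s: 22.52
tool_pos: [523.7, 243.9, 211.3]
eef_rot: [3.141, -0.0, -0.478]
wrist_force: [-0.5, -0.8, -1.5]
opening: 0.592
```

Call:
drive_tool(
  delta_pos=[
    [0,0,0],
    [0,0,0],
    [0,0,-8],
    [0,0,-50],
    [0,0,-50],
  ],
  rot=[
    [0,0,0],
    [0,0,0],
    [0,0,0],
    [0,0,0],
    [0,0,0],
  ],
  claw=0.87,
)

```text
time_s: 23.15
tool_pos: [524.6, 244.3, 266.2]
eef_rot: [-3.135, -0.006, -0.478]
wrist_force: [-0.0, 0.7, -0.1]
opening: 0.867
```

```bash
python3 z.py 524.2,244.2,24; python3 c.py wrist 50 lap_middle_center lap_small_center;  python3 go.py 447.2 10.4 260 -27.4
```

```text
524.2,244.2,24 17873 [ 50.5  53.  171.9 182.7 191. ] centre top 58.4
lap_middle_center 0.85 [264, 219, 366, 316] fit [524.1 244.4] 51.2 enc [524.2 244.2] 51.9
lap_middle_center 0.45 [281, 385, 348, 413] fit [495.5 190.6] 30.8 enc [490.5 182.6] 24.4
lap_small_center 0.96 [276, 316, 356, 398] fit [499.6 197.1] 42.5 enc [499.6 197. ] 43.4
[524.1 244.1 264. ] [523.4 243.8 260.6]
finger 1 [ 34.1 -13.  100.2] [ 50.   11.6 161.5] 0.87
finger -1 [-50.  -13.  100.1] [-31.7  11.9 161.3] 0.87
t 23.35 pos [523.4 243.8 260.6] rpy [ 1.7994e+02  5.0000e-02 -2.7400e+01] open 0.87 F [ 0.5 -0.7 -0.2]
delta [ 39.8 242.3   0.9] rot [ 0.06  0.05 -0.  ]
```

View pics/_last.png

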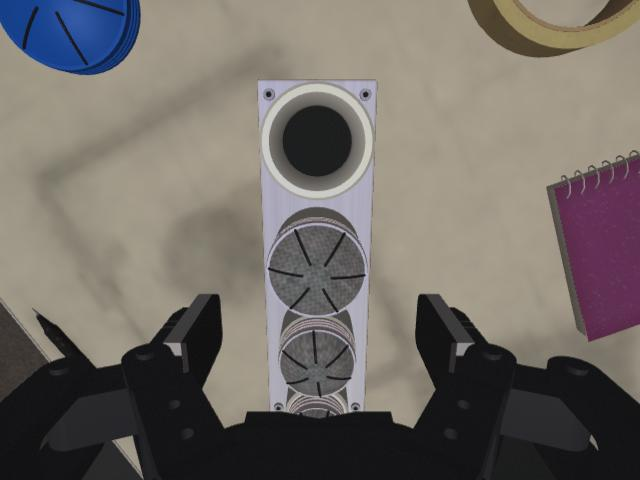

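Call:
drive_tool(
  delta_pos=[
    [7,42,0],
    [16,97,0],
    [25,152,0],
    [34,207,0],
    [39,237,8],
  ],
  rot=[
    [0,0,0],
    [0,0,0],
    [0,0,0],
    [0,0,0],
    [0,0,0],
  ],
  claw=1.0,
)

```text
time_s: 23.98
tool_pos: [448.3, 13.7, 252.9]
eef_rot: [3.141, 0.0, -0.48]
wrist_force: [0.6, -0.2, 0.5]
opening: 1.001
```

Call:
drive_tool(
  delta_pos=[
    [0.8,5.3,8],
    [0.8,5.3,20],
    [0.8,5.3,32],
    [0.8,5.3,32],
    [0.8,5.3,32],
  ],
  rot=[
    [0,0,0],
    [0,0,0],
    [0,0,0],
    [0,0,0],
    [0,0,0],
  ],
)

```text
time_s: 24.6
tool_pos: [447.7, 11.0, 221.5]
eef_rot: [3.142, -0.0, -0.477]
wrist_force: [-0.1, 0.4, 0.2]
opening: 1.001
```

```bash
python3 c.py wrist 38 lap_large_center;  python3 go.py 447.2 10.4 194 -27.4
```

```text
lap_large_center 0.84 [244, 220, 390, 359] fit [447.3  10.6] 61.2 enc [447.   10.7] 62.1
[447.7  11.  221.5] [447.7  10.7 221.8]
finger 1 [  5.1 -13.  100. ] [ 50.  13. 178.] 1.004
finger -1 [-50. -13. 100.] [ -5.   12.9 178. ] 1.004
t 24.7 pos [447.7  10.7 221.8] rpy [-1.7998e+02 -4.0000e-02 -2.7380e+01] open 1.004 F [ 0.5 -1.1  0.6]
delta [-0.3  0.6 27.8] rot [-0.02 -0.04  0.02]
```

View pics/_last.png

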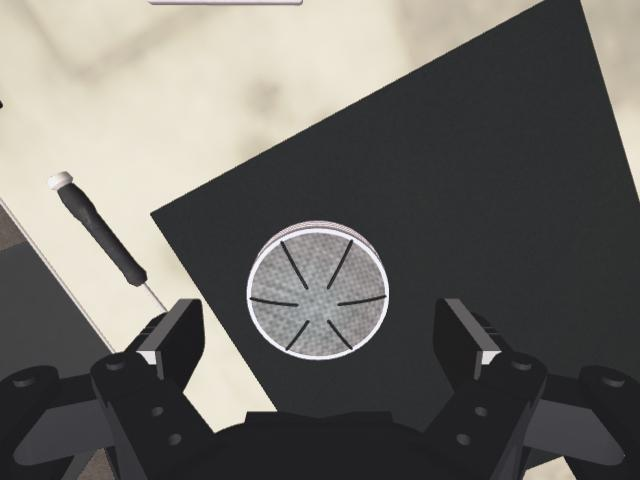

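Call:
drive_tool(
  delta_pos=[
    [-0.3,0,13],
    [-0.3,0,26],
    [-0.3,0,27],
    [-0.3,0,27],
  ],
  rot=[
    [0,0,0],
    [0,0,0],
    [0,0,0],
    [0,0,0],
  ],
)

```text
time_s: 25.2
tool_pos: [447.2, 10.6, 194.2]
eef_rot: [3.141, 0.0, -0.478]
wrist_force: [-0.3, 0.3, 0.1]
opening: 0.997
```

Call:
drive_tool(
  delta_pos=[
    [0,0,0],
    [0,0,0],
    [0,0,0],
    [0,0,0],
  ],
  rot=[
    [0,0,0],
    [0,0,0],
    [0,0,0],
    [0,0,0],
  ],
  claw=0.5,
  squeeze=35,
)

```text
time_s: 25.7
tool_pos: [447.3, 10.7, 195.1]
eef_rot: [-3.141, -0.001, -0.478]
wrist_force: [-2.8, 0.9, 5.9]
opening: 0.706
```

```bash
python3 c.py wrist 38 lap_large_center;  python3 go.py 447.2 10.4 194 -27.4
```

```text
lap_large_center 0.69 [233, 234, 405, 397] fit [447.6  10.3] 61.4 enc [447.8  10.2] 62.3
[447.3  10.7 195.1] [447.3  10.7 195.1]
finger 1 [  5. -13. 100.] [ 50.   13.  167.2] 0.709
finger -1 [-50. -13. 100.] [ -5.   13.  166.6] 0.709
t 25.8 pos [447.3  10.7 195.1] rpy [-1.7999e+02 -3.0000e-02 -2.7400e+01] open 0.709 F [-3.4  0.3  4.7]
delta [-0.   0.3  1.1] rot [-0.01 -0.03 -0.  ]
```

View pics/_last.png

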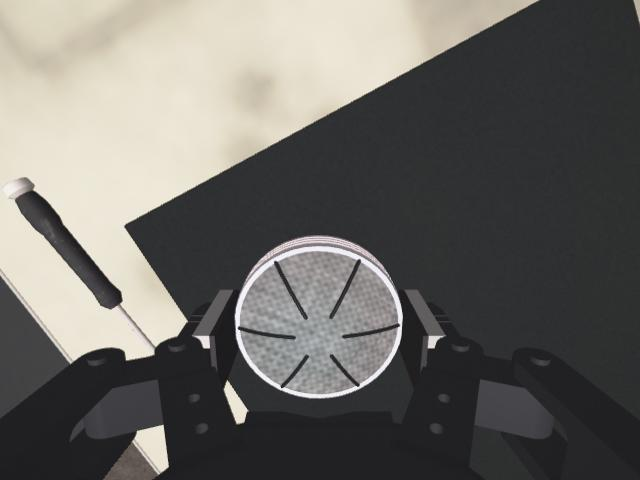

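Call:
drive_tool(
  delta_pos=[
    [0,0,-8],
    [0,0,-25],
    [0,0,-55],
    [0,0,-82],
  ],
  rot=[
    [0,0,0],
    [0,0,0],
    [0,0,0],
    [0,0,0],
  ],
)

```text
time_s: 26.3
tool_pos: [447.0, 10.6, 277.2]
eef_rot: [3.141, 0.0, -0.478]
wrist_force: [0.2, -0.4, -3.0]
opening: 0.709
```

```bash
python3 go.py 552.9 300.3 276 -27.4
```

```text
t 26.3 pos [447.   10.6 277.2] rpy [ 1.7998e+02  2.0000e-02 -2.7410e+01] open 0.709 F [ 0.2 -0.4 -3. ]
delta [ -39.3 -305.9    1.1] rot [ 0.02  0.02 -0.01]
```

Call:
drive_tool(
  delta_pos=[
    [-5,-40,0],
    [-12,-95,0],
    [-19,-150,0],
    [-26,-205,0],
    [-33,-258,0],
  ],
  rot=[
    [0,0,0],
    [0,0,0],
    [0,0,0],
    [0,0,0],
    [0,0,0],
  ],
)

```text
time_s: 26.92
tool_pos: [536.9, 256.7, 276.0]
eef_rot: [3.141, 0.0, -0.478]
wrist_force: [1.4, -0.7, -2.9]
opening: 0.708
```

Call:
drive_tool(
  delta_pos=[
    [-5,-36,0],
    [-6.3,-47.9,0],
    [-6.3,-47.9,0],
    [-6.3,-47.9,0],
    [-6.3,-47.9,0],
  ],
  rot=[
    [0,0,0],
    [0,0,0],
    [0,0,0],
    [0,0,0],
    [0,0,0],
  ],
)

```text
time_s: 27.55
tool_pos: [553.1, 299.3, 276.6]
eef_rot: [3.141, -0.0, -0.479]
wrist_force: [0.0, 0.4, -3.4]
opening: 0.702
```

```bash
python3 c.py wrist 118 lap_large_center; python3 go.py 552.9 300.3 207.1 -27.4; cp pics/_last.png pics/large_hover.png; python3 c.py wrist 118 lap_large_center; python3 go.py 552.9 300.3 207.1 -27.4
```

```text
lap_large_center 'NoneType' object has no attribute 'reshape'
lap_large_center 0.65 [231, 235, 403, 400] fit [553.3 298.8] 61.9 enc [553.4 298.6] 62.8
[553.1 299.3 276.6] [553.1 299.6 276.6]
finger 1 [  5. -13. 100.] [ 50.  13. 169.] 0.709
finger -1 [-50. -13. 100.] [ -5.   13.  166.9] 0.709
t 27.65 pos [553.1 299.6 276.6] rpy [-1.800e+02 -1.000e-02 -2.745e+01] open 0.709 F [-0.2  0.4 -3.1]
delta [-0.5 -0.5 69.5] rot [-0.   -0.01 -0.05]
lap_large_center 0.98 [234, 235, 401, 399] fit [553.5 299.3] 61.5 enc [553.4 299.2] 62.2
lap_large_center 'NoneType' object has no attribute 'reshape'
[553.1 299.6 276.6] [553.1 299.9 276.6]
finger 1 [  5. -13. 100.] [ 50.  13. 170.] 0.705
finger -1 [-50. -13. 100.] [ -5.  13. 166.] 0.705
t 27.75 pos [553.1 299.9 276.6] rpy [-1.800e+02 -1.000e-02 -2.743e+01] open 0.705 F [-0.4  0.1 -3.8]
delta [-0.4 -0.3 69.5] rot [-0.   -0.01 -0.03]
```

View pics/_last.png

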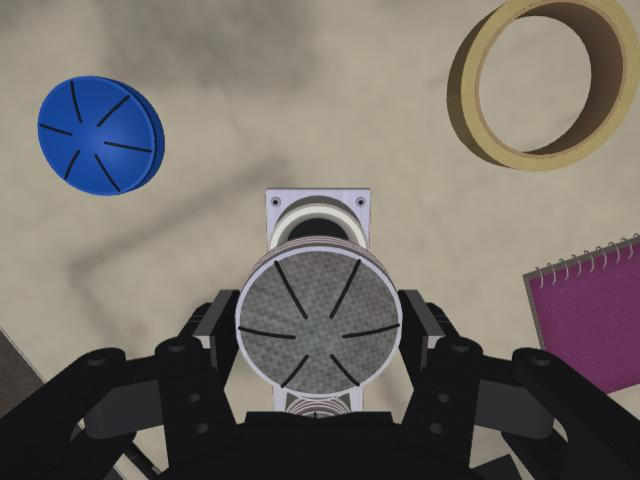

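Call:
drive_tool(
  delta_pos=[
    [-0.2,-0.2,15],
    [-0.2,-0.2,35],
    [-0.2,-0.2,48],
    [-0.2,-0.2,55],
    [-0.2,-0.2,59],
  ],
  rot=[
    [0,0,0],
    [0,0,0],
    [0,0,0],
    [0,0,0],
    [0,0,0],
  ],
)

```text
time_s: 28.38
tool_pos: [553.0, 300.6, 216.9]
eef_rot: [3.141, 0.0, -0.478]
wrist_force: [-0.2, -0.5, -3.1]
opening: 0.709
```

Call:
drive_tool(
  delta_pos=[
    [0,0,4],
    [0,0,8],
    [0,0,9.8],
    [0,0,9.8],
  ],
  rot=[
    [0,0,0],
    [0,0,0],
    [0,0,0],
    [0,0,0],
  ],
)

```text
time_s: 28.88
tool_pos: [553.0, 300.6, 207.6]
eef_rot: [3.142, -0.0, -0.478]
wrist_force: [0.6, 0.9, -3.6]
opening: 0.706
```

Call:
drive_tool(
  delta_pos=[
    [0,0,0],
    [0,0,0],
    [0,0,-8],
    [0,0,-50],
    [0,0,-70],
  ],
  rot=[
    [0,0,0],
    [0,0,0],
    [0,0,0],
    [0,0,0],
    [0,0,0],
  ],
  claw=1.0,
)

```text
time_s: 29.5
tool_pos: [553.4, 300.8, 281.1]
eef_rot: [-3.138, -0.003, -0.478]
wrist_force: [0.9, 0.2, 0.4]
opening: 0.999
```

```bash
python3 z.py 553.2,300,28; python3 c.py wrist 50 lap_large_center lap_middle_center;  python3 go.py 515 220 340 -27.4
```

```text
553.2,300,28 23264 [ 50.8  53.2 188.7 203.  206.2] centre top 58.2
lap_large_center 0.74 [258, 204, 370, 314] fit [553.3 300.3] 61.1 enc [553.3 300.2] 61.7
lap_large_center 'NoneType' object has no attribute 'reshape'
lap_middle_center 0.68 [274, 318, 355, 395] fit [524.2 244.6] 51.3 enc [524.2 244.6] 52.6
[553.7 300.9 283.4] [552.9 300.5 277. ]
finger 1 [ 39.6 -13.  100. ] [ 50.    9.8 153.8] 0.998
finger -1 [-50. -13. 100.] [-36.5  10.7 154.3] 0.998
t 29.7 pos [552.9 300.5 277. ] rpy [ 1.7998e+02  1.0000e-02 -2.7410e+01] open 0.998 F [ 0.7  0.4 -0.1]
delta [  3.4  88.9 -63. ] rot [ 0.02  0.01 -0.01]
```

View pics/_last.png

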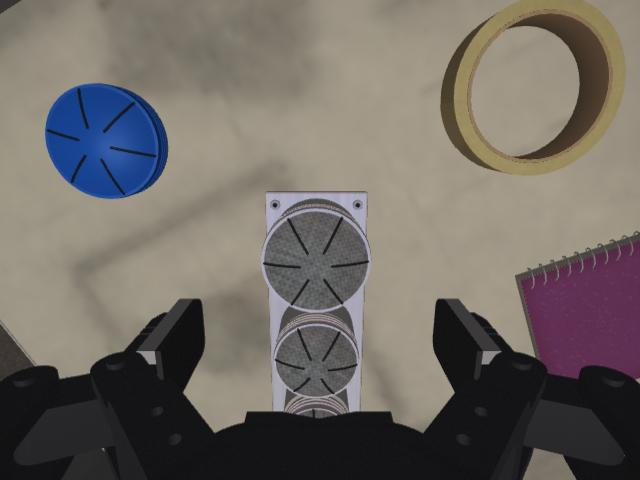

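Seated as well (top at 58.2 mm). I'll retreat and do one last overall check.

Call:
drive_tool(
  delta_pos=[
    [0,10,-30],
    [2,40,-55],
    [3,75,-63],
    [3,89,-63],
    [3,89,-63],
  ],
  rot=[
    [0,0,0],
    [0,0,0],
    [0,0,0],
    [0,0,0],
    [0,0,0],
  ],
)

```text
time_s: 30.32
tool_pos: [514.6, 219.9, 339.1]
eef_rot: [3.14, 0.001, -0.479]
wrist_force: [-0.3, -0.8, -1.2]
opening: 1.001
```

Call:
drive_tool(
  delta_pos=[
    [0,0,0],
    [0,0,0],
    [0,0,0],
  ],
  rot=[
    [0,0,0],
    [0,0,0],
    [0,0,0],
  ],
)

```text
time_s: 30.7
tool_pos: [514.8, 220.7, 340.2]
eef_rot: [3.141, 0.0, -0.478]
wrist_force: [-0.6, -0.3, 0.4]
opening: 1.0
```

```bash
python3 z.py 478.9,157.3,12 499.5,196.8,17 524.2,244.2,20 553.2,300,25; cp pics/_last.png pics/fin_w.png; python3 l.py top pics/fin_t screw_box pliers_red
```

```text
478.9,157.3,12 735 [53.2 54.5 56.5 58.2 59.1] centre top 58.3
499.5,196.8,17 1696 [52.3 53.3 55.8 58.  59.2] centre top 58.3
524.2,244.2,20 15493 [ 53.2  56.1 251.3 263.3 265.4] centre top 58.3
553.2,300,25 5275 [51.7 52.9 55.5 57.9 59. ] centre top 58.3
screw_box 0.69 [335, 139, 386, 181] 1529 med [678.2 -36.3   3.4] zmax [-0.9  3.4 22.2]
screw_box 0.38 [179, 221, 192, 230] 85 med [536.6 315.7  50.8] zmax [48.  50.8 54.9]
pliers_red 0.69 [436, 292, 496, 307] 368 med [ 374.2 -227.9    7.1] zmax [ 2.2  7.1 10.3]
```

View pics/fin_w.png

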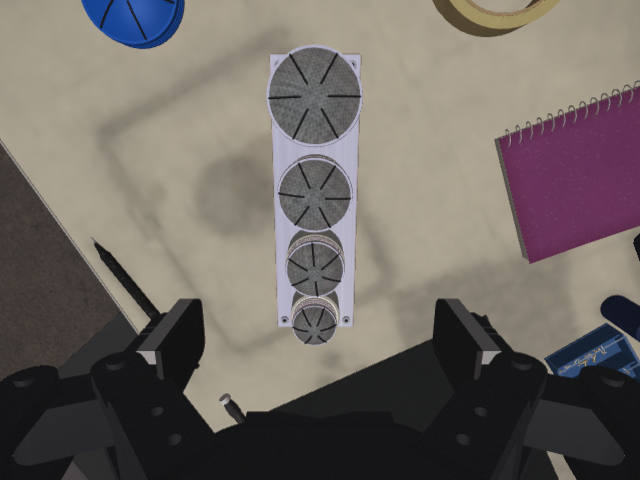

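View pics/fin_t.png

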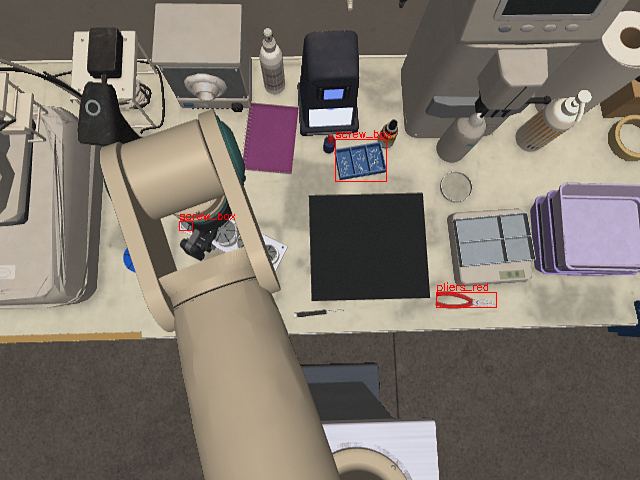

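All four tops read 58.3 mm, against 58 mm when fully seated. The box and pliers are where they were, the mat is empty, and the arm is clear.

```bash
python3 -c "
from rig import ticket
print(ticket.job_done())"
```

```text
the job is handed in; nothing more can be done
None
```

All four laps are in their matching sockets, smallest to largest, dome up. I handed the job in at about 31 s, with the gripper open and clear.

**Last checks**
- **Seating:** the wrist camera put all four dome tops at 58.3 mm, against 58 mm for fully home. Each lap's centre measured within about 1 mm of its socket.
- **Forces:** wrist force stayed under about 8 N in every reading, and no lap tipped.
- **Bystanders:** the screw box and red pliers measured within about 1 mm of where they started. I never touched the blue look-alike.

**Disagreements:** the finder gave some false hits, such as sockets reported as laps and a second "screw box" near the gripper. I ruled these out against the pictures. In the final top view the arm hid part of the rack, so the seating check relies on the wrist camera alone.

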